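# Lock the tin press with its pin

### The job

Lock the tin press: pick up the L-shaped steel lock pin, put its shank through the slot in the front plate of the press, and feel sideways with the tip for the hole in the spring-backed lock bar hidden behind it. When the tip drops in, push the pin fully home until its shoulder meets the plate, then leave it sitting upright on the ledge. Be gentle: never force the pin against the press, and do not disturb the candle tins or the hammer.

Things in the scene. Friction and masses are not known exactly. Their poses are not given: they have to be found in the camera images.
- pin: Loose L-shaped steel lock pin, about 0.35 kg, upright on its flat underside. Origin: on the underside, below the middle of the front face of its shoulder; x along the shank to the tip, z up. Shoulder: plate 6 mm thick (x -6 to 0), 44 mm wide, 34 mm high. Handle: upright bar 22 x 22 mm, 72 mm high, centred at x = -28 mm.
- pin_grip (a point): Point to grip the handle: on the handle's axis, 55 mm above the pin's underside, 28 mm behind the shoulder's front face; axes as the pin's.
- pin_tip (a point): Centre of the blunt flat end of the shank, 55 mm ahead of the pin's origin and 7 mm above its underside; axes as the pin's. The shank is 14 x 14 mm square and lies along the pin's underside.
- press: Green hand press, fixed, foot plate 305 x 170 mm; origin on the table below the middle of the front face of its slotted plate; x points through the plate into the lock box behind, z up. Plate: 6 mm thick, 150 mm wide, top edge 75 mm above the table. Column (50 mm wide, 205 mm high) at x = 95 to 135 mm, with a lever on its left up to 250 mm high.
- slot (a point): Middle of the lower edge of the slot, on the plate's front face, level with the ledge's top; axes as the press's. The slot is 60 mm wide (y -30 to 30 mm) and 20 mm high. The pin is home when its origin has reached the front face (x = 0 here). The bar behind gives up to 10 mm against its spring (2.5 N at first, 7.5 N at the end), then stops hard; sideways it does not give.
- ledge (a point): Middle of the top of the flat guide ledge in front of the plate, 35 mm above the table and 35 mm ahead of the plate's front face; the ledge is 120 mm wide and 70 mm deep. The pin's underside sits on it. Axes as the press's.
- lock_box (a point): Middle of the lock box's top, 75 mm above the table, 45 mm behind the plate's front face; axes as the press's. Hidden inside is the lock bar, its flat face 16 mm behind the plate's front face. Its hole, 18 mm wide and clear of the shank above and below, goes through the bar (22 mm); its centre lies anywhere within 16 mm left or right of the slot's middle and is not measured.
- tin_a: Bystander: full candle tin, 77 mm diameter, 106 mm high with its cardboard wick, 0.4 kg, standing left of the press; origin under its centre.
- tin_b: Bystander: a second such candle tin, standing to the right and beyond; origin under its centre.
- hammer: Bystander: hammer, 260 mm long, lying to the far right on the table, handle towards the robot; origin on its underside.
Not all that is in view belongs to the job. What is meant by the pin is not pink, and is the larger of those in its own colour.

How it is judged:
On the way, in this order (a step that is already met when the one before it is completed fails the run):
1. the pin is lifted off the table (height (world z) of pin above 0.02 m), for 0.1 s.
2. the tip of the shank is through the slot and behind the front plate (x of pin_tip in the frame of press between 0.008 and 0.045 m and y of pin_tip in the frame of press between -0.03 and 0.03 m and z of pin_tip in the frame of press between 0.035 and 0.055 m), for 0.1 s.
At the end, for the whole second after the job is handed in: The pin is released and at rest, through the slot and through the hidden hole: its shoulder is within 3 mm of the plate's front face, its shank within 22 mm of the slot's middle, its underside within 3 mm of the ledge's top, upright within 0.06 rad and in line with the press within 0.12 rad (x of pin in the frame of press between -0.003 and 0.003 m and y of pin in the frame of press between -0.022 and 0.022 m and z of pin in the frame of press between 0.032 and 0.038 m and angle between pin's own z axis and vertical below 0.06 rad and angle between the x axis of pin and the x axis of press, either way round below 0.12 rad and linear speed of pin below 0.01 m/s and contact force between pin and the fingers below 0.1 N); the robot touches nothing.
It fails at once if the pin is pressed on the press with more than 35 N (contact force between pin and press above 35 N).
It fails at once if the robot bumps the press with more than 20 N (contact force between any of the arm, the fingers and press above 20 N).
It fails at once if the left tin is moved by more than 20 mm (distance of tin_a from where it was at the start of the episode above 0.02 m).
It fails at once if the right tin is moved by more than 20 mm (distance of tin_b from where it was at the start of the episode above 0.02 m).
It fails at once if the hammer is moved by more than 20 mm (distance of hammer from where it was at the start of the episode above 0.02 m).
It also fails if it takes over 66 s, if anything falls off the work surface, if the arm or the gripper's body presses on something with over 40 N, if the wrist force passes 120 N, or if a joint passes its speed limit or range.

### The arm

A 6-joint arm with a two-finger parallel gripper is mounted at the origin on the work surface. World frame = base frame: x ahead of the robot, y to its left, z up, the work surface at z = 0. Lengths are in m, angles in rad, forces in N, time in s.
With the tool pointing down it reaches from about 0.275 to 0.75 m from the base axis. Payload 10.2 kg.
Tool frame: the origin (TCP) lies between the finger pads; the fingertips stand 22 mm ahead of it and the grasp point (between the pads) lies 3 mm ahead of it; z points along the fingers, y is the line along which they close (so a half turn about z gives the same grasp; the last joint's range is limited). The gripper opens to 88 mm and grips with 3 to 60 N. Pads are 18 mm wide; open, the fingers measure 123 mm over their backs; the gripper's body (75 mm by 187 mm) begins 45 mm behind the grasp point.
Start: joints at [-1.452, 0.313, 1.498, -0, 1.331, -0.223], TCP at [0.176, -0.495, 0.261] pointing down, gripper open.
Joint ranges: [-2.94, 2.94], [-0.97, 2.17], [0.19, 2.56], [-1.23, 4.37], [0.02, 3.11], [-2.88, 2.88]. Speed limits (rad/s): [2.39, 2.39, 3.01, 3.14, 3.14, 3.14].

### API

Orientations are given as a unit quaternion [x, y, z, w].
In Python, from plant import monitor, cams, order, masks_of gives the robot as it stands.
- The arm moves only by the shell command python3 -m crank 'ROWS' [FORCE]. ROWS is JSON, a list of rows, each an object of numbers: "x", "y", "z": the shift along the world's x, y, z in m; "yaw": the turn about the world's z in degrees; "claw": the closure, from 0 (fully open) to 1 (shut). A call has 1 to 12 rows; each row shifts and turns the commanded pose from where the row before left it; what a row does not reach is not made up. A row lasts 1/12 s, in which the tool goes at most 41.7 mm and 7.16 degrees, less where a joint would pass 70% of its speed; a pose out of reach is approached as far as the arm can. A call with a gripper value outside its range is refused whole. The fingers move at their own pace and stop on an object; FORCE is the grip in N (left out, the last holds). Time passes only in rows, so rows that do not move let the fingers close. It gives the time, the measured TCP pose, the force, the opening and the grip force at its end, in the units of the state.
- monitor.sense(): the state, without advancing time (a new reading comes with each control period).
- cams.get_image(name): name is "scene" or "side" or "wrist"; returns a dict with "frame" (384x512x3 uint8, red, green, blue), "mtx" (3x3 intrinsics, pixels), "k1" (the pictures are not rectified: a ray, as slopes to the right and down, at radius r is drawn at 1 + k1 r^2 times it, then the intrinsics apply), "rvec" (rotation vector, rad) and "tvec" (3), from world to camera coordinates, as OpenCV has them. Camera axes: x right, y down, z forward; pixel columns grow to the right and rows downward; lengths in m; the calibration is good to about 2 mm. A picture is of the moment at which its call begins. There is no depth.
- order.close_job(): hands the job in; it is judged then, once.
Trained networks look in a picture, given as the dict that the camera call returned (one of the last four; its "shot" number tells which), for a name from the list of things; names that differ only in an ending like _2 or _b are one class to them, and where a whole thing is asked for, a point or a joint stands for the part that bears it (a point fixed in the world has none). Each returns a list of dicts, best first, with "p" (0 to 1); they miss things now and then, are a little off and sometimes report something else, mostly with a low value. They report only what shows in the picture. A call takes as long as a camera call. They do not tell look-alikes from the thing itself.
- masks_of(picture, name): "pixels" (384x512 bool, what is visible of it) and "box" ([centre column, centre row, width, height] in pixels, round what is visible of it).
The state is a dict: "time": time; "joints": joint angles; "qd": joint speeds; "tau": joint torques, N m; "eef_pos": TCP position; "eef_rot": TCP orientation; "wrist_force": force on the tool from outside, world axes, zero at the start; "moment": the same for the moment, N m; "width": finger opening in m; "finger_force": force on a finger pad.
Only numpy, scipy, OpenCV 4.12 (cv2) and the standard library are available. Lean on these libraries where they do the work, as an engineer would, in place of code of your own. Each camera call takes 0.05 s, during which the arm holds its last target. There are 200 camera calls.

## Working session

There is one attempt and no reset: what is moved stays moved. The work goes in short steps, Python scripts to look and compute and a shell command to move; the robot and the scene stay as the last step left them, time stands still between calls to the robot, and variables do not carry over. Pictures are saved under pics/ and viewed, at most 10 in all, crops included, and the job is handed in when it is done.

```bash
ls; mkdir -p pics; cat > h.py <<'E'
import numpy as np, cv2
from plant import monitor, cams, order, masks_of
def grab(n): return cams.get_image(n)
def save(p,f): cv2.imwrite(f,cv2.cvtColor(p["frame"],cv2.COLOR_RGB2BGR))
def RT(p): return cv2.Rodrigues(np.array(p["rvec"],float))[0], np.array(p["tvec"],float).reshape(3)
def dist(p): return np.array([p["k1"],0,0,0,0],float)
def ray(p,uv):
    R,t=RT(p); q=cv2.undistortPoints(np.array([[uv]],float),np.array(p["mtx"],float),dist(p))[0,0]
    return -R.T@t, R.T@np.array([q[0],q[1],1.])
def at_z(p,uv,z):
    c,d=ray(p,uv); return c+d*(z-c[2])/d[2]
def proj(p,X):
    return cv2.projectPoints(np.atleast_2d(np.array(X,float)),np.array(p["rvec"],float),np.array(p["tvec"],float),np.array(p["mtx"],float),dist(p))[0][:,0]
E
python3 - <<'E'
from h import *
ims=[]
for n in ["scene","side"]:
    p=grab(n); save(p,f"pics/{n}0.png"); c,_=ray(p,(256,192)); print(n,c.round(3),p["k1"],np.array(p["mtx"])[0,0])
    for o in ["pin","press","tin_a","hammer"]:
        for d in masks_of(p,o): print(o,round(d["p"],2),np.round(d["box"]),d["pixels"].sum(), at_z(p,d["box"][:2],0.02).round(3), p["frame"][d["pixels"]].mean(0).round())
s=monitor.sense(); print(s)
E
```

```text
pics
scene [ 1.018 -0.678  0.585] 0.022705352716980987 366.7642858589554
pin 0.85 [179. 242.  23.  48.] 625 [ 0.514 -0.268  0.02 ] [112. 117. 122.]
pin 0.8 [146. 215.  33.  32.] 553 [ 0.377 -0.248  0.02 ] [165. 102. 124.]
pin 0.55 [191. 217.  15.  27.] 212 [ 0.47  -0.184  0.02 ] [89. 94. 98.]
press 0.63 [290. 174. 123. 120.] 6866 [0.554 0.146 0.02 ] [74. 94. 87.]
tin_a 0.92 [261. 266.  36.  66.] 2056 [ 0.706 -0.214  0.02 ] [169. 148. 116.]
tin_a 0.75 [295. 130.  24.  31.] 481 [0.402 0.423 0.02 ] [150. 128.  93.]
hammer 0.66 [114. 298. 111.  81.] 2162 [ 0.533 -0.454  0.02 ] [167. 150. 130.]
side [ 0.454 -0.747  0.778] 0.04016250939548729 360.2322353505373
pin 0.78 [203. 279.  36.  30.] 519 [ 0.382 -0.241  0.02 ] [152.  82. 105.]
pin 0.69 [232. 255.  21.  22.] 233 [ 0.46  -0.182  0.02 ] [70. 73. 76.]
pin 0.68 [266. 280.  41.  33.] 562 [ 0.532 -0.268  0.02 ] [83. 86. 89.]
press 0.89 [269. 161. 105. 102.] 5899 [0.62  0.183 0.02 ] [59. 80. 72.]
tin_a 0.95 [339. 255.  36.  47.] 1390 [ 0.731 -0.226  0.02 ] [132. 115.  81.]
tin_a 0.82 [210. 131.  23.  31.] 610 [0.435 0.398 0.02 ] [117.  97. 
[... 152 characters left out ...]
.]
{'time': 0.5, 'joints': array([-1.45239727e+00,  3.12912257e-01,  1.49777205e+00,  1.52911011e-05,
        1.33098709e+00, -2.23378482e-01]), 'qd': array([-0.00068551, -0.00071685, -0.00158713, -0.00041496, -0.00099273,
       -0.00138689]), 'tau': array([-9.39247475e-04, -4.01885068e+01, -2.52288830e+01,  6.95123384e-02,
        3.21559247e-02, -6.13679305e-06]), 'eef_pos': array([ 0.17596086, -0.49461826,  0.26068675]), 'eef_rot': array([ 9.85434322e-01,  1.70056450e-01,  9.48230117e-06, -3.89312691e-05]), 'wrist_force': array([ 1.73277174e-04, -3.46416551e-01, -5.25256073e-01]), 'moment': array([ 0.03204403, -0.02242388,  0.0167056 ]), 'finger_force': 0.0, 'width': 0.08809645695443077}
```

View pics/scene0.png

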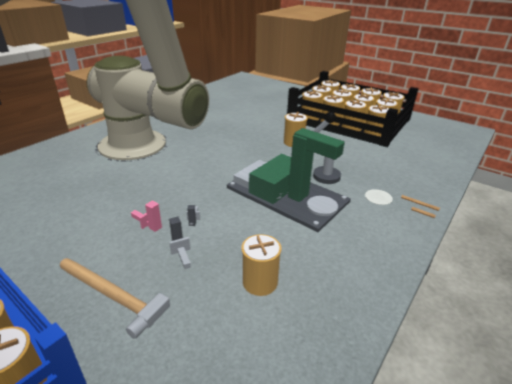

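View pics/side0.png

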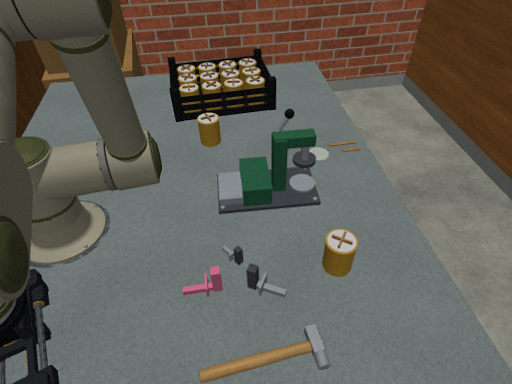

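Pin candidates (side view): pink one at (203,279), ruled out by colour; small grey at (237,255); large grey at (266,280), same as scene (179,242). The larger grey one is the pin. I'll check that in a close crop and fit its pose.

```bash
cat >> h.py <<'E'
from scipy.optimize import minimize
def box(x0,x1,y0,y1,z0,z1): return np.array([[x,y,z] for x in (x0,x1) for y in (y0,y1) for z in (z0,z1)],float)
PIN=[box(-.006,0,-.022,.022,0,.034),box(-.039,-.017,-.011,.011,0,.072),box(-.017,-.006,-.007,.007,0,.014),box(0,.055,-.007,.007,0,.014)]
def place(B,q):
    c,s=np.cos(q[2]),np.sin(q[2]); return B@np.array([[c,s,0],[-s,c,0],[0,0,1]])+np.array([q[0],q[1],q[3] if len(q)>3 else 0])
def render(p,q,parts,S=4):
    m=np.zeros((384*S,512*S),np.uint8)
    for B in parts: cv2.fillConvexPoly(m,cv2.convexHull(((proj(p,place(B,q))+.5)*S-.5).round().astype(np.int32)),1)
    return cv2.resize(m.astype(np.float32),(512,384),interpolation=cv2.INTER_AREA)
def iou(q,obs,parts):
    return np.mean([np.minimum(r,m).sum()/np.maximum(r,m).sum() for p,m in obs for r in [render(p,q,parts)]])
def fit(obs,parts,q0):
    best=None
    for q in q0:
        r=minimize(lambda v:-iou(v,obs,parts),q,method="Nelder-Mead",options=dict(initial_simplex=np.array([q]+[np.array(q)+np.eye(len(q))[i]*[.012,.012,.3,.01][i] for i in range(len(q))]),maxiter=120,xatol=1e-4,fatol=1e-4))
        if best is None or r.fun<best.fun: best=r
    return best.x,-best.fun
E
python3 - <<'E'
from h import *
obs=[]; cr=[]
for n,c,s in [("scene",(179,237),(0.51,-0.265)),("side",(262,278),0)]:
    p=grab(n); f=p["frame"]; u,v=c
    cr.append(cv2.resize(f[v-50:v+50,u-60:u+40],(395,395),interpolation=cv2.INTER_CUBIC))
    ds=masks_of(p,"pin"); d=min(ds,key=lambda d:np.hypot(d["box"][0]-c[0],d["box"][1]-c[1])); obs.append((p,d["pixels"].astype(np.float32)))
cv2.imwrite("pics/crop1.png",cv2.cvtColor(np.hstack(cr),cv2.COLOR_RGB2BGR))
print(fit(obs,PIN,[(.5,-.26,y) for y in np.arange(-3,3,1.)]))
E
```

```text
(array([ 0.52475512, -0.27523966, -0.52904441]), np.float64(0.8992599248886108))
```

View pics/crop1.png

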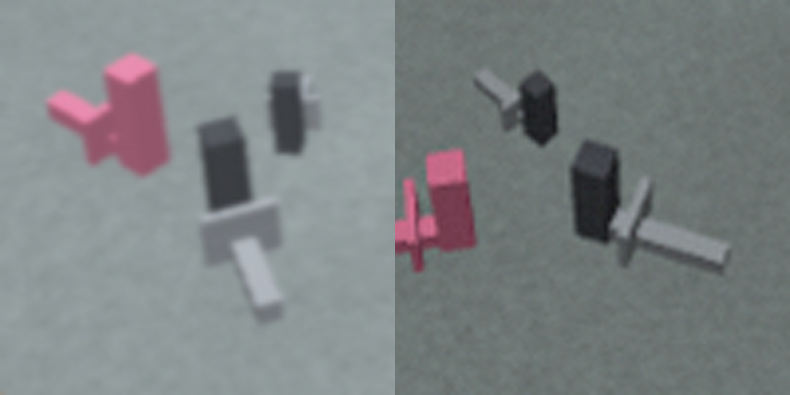

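The crop confirms the choice: the large grey pin has its dark handle at (595,190) and its shank pointing right to (725,255) in the right half. The small grey pin and the pink one are clearly different. I'm moving above the handle.

```bash
python3 -m crank '[{"x":0.027,"y":0.0195,"yaw":-4.2},{"x":0.027,"y":0.0195,"yaw":-4.2},{"x":0.027,"y":0.0195,"yaw":-4.2},{"x":0.027,"y":0.0195,"yaw":-4.2},{"x":0.027,"y":0.0195,"yaw":-4.2},{"x":0.027,"y":0.0195,"yaw":-4.2},{"x":0.027,"y":0.0195,"yaw":-4.2},{"x":0.027,"y":0.0195,"yaw":-4.2},{"x":0.027,"y":0.0195,"yaw":-4.2},{"x":0.027,"y":0.0195,"yaw":-4.2},{"x":0.027,"y":0.0195,"yaw":-4.2},{"x":0.027,"y":0.0195,"yaw":-4.2}]'
cat >> h.py <<'E'
def tool(s):
    from scipy.spatial.transform import Rotation as Q
    R=Q.from_quat(s["eef_rot"]).as_matrix(); return s["eef_pos"].round(4), round(float(np.degrees(np.arctan2(R[1,1],R[0,1]))),2), R[:,2].round(3)
E
python3 - <<'E'
from h import *
print(tool(monitor.sense()))
p=grab("wrist"); save(p,"pics/w1.png"); print(ray(p,(256,192))[0])
obs=[]
for n in ["wrist","scene","side"]:
    if n!="wrist": p=grab(n)
    c=proj(p,[[.51,-.266,.02]])[0]
    for d in masks_of(p,"pin"): 
        print(n,d["p"],np.round(d["box"]),c.round(),d["pixels"].sum())
    d=min(masks_of(p,"pin"),key=lambda d:np.hypot(d["box"][0]-c[0],d["box"][1]-c[1])); obs.append((p,d["pixels"].astype(np.float32)))
q0=[(.525,-.275,-.53)]
print(fit(obs[:1],PIN,q0),fit(obs[1:],PIN,q0),fit(obs,PIN,q0))
E
```

```text
(array([ 0.176 , -0.4947,  0.2607]), -70.42, array([ 0., -0., -1.]))
[ 0.25362877 -0.46740291  0.38588412]validation failed for argument at $[0]...
Traceback (most recent call last):
ValueError: min() iterable argument is empty
```

View pics/w1.png

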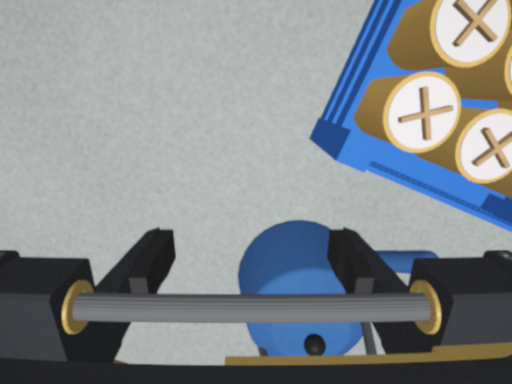

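The move was refused because the rows need every key, so this picture is still the start view: a blue jug under the gripper and a crate at upper right. I'm resending with complete rows.

```bash
python3 -m crank '[{"x":0.027,"y":0.0195,"z":0,"yaw":-4.2,"claw":0},{"x":0.027,"y":0.0195,"z":0,"yaw":-4.2,"claw":0},{"x":0.027,"y":0.0195,"z":0,"yaw":-4.2,"claw":0},{"x":0.027,"y":0.0195,"z":0,"yaw":-4.2,"claw":0},{"x":0.027,"y":0.0195,"z":0,"yaw":-4.2,"claw":0},{"x":0.027,"y":0.0195,"z":0,"yaw":-4.2,"claw":0},{"x":0.027,"y":0.0195,"z":0,"yaw":-4.2,"claw":0},{"x":0.027,"y":0.0195,"z":0,"yaw":-4.2,"claw":0},{"x":0.027,"y":0.0195,"z":0,"yaw":-4.2,"claw":0},{"x":0.027,"y":0.0195,"z":0,"yaw":-4.2,"claw":0},{"x":0.027,"y":0.0195,"z":0,"yaw":-4.2,"claw":0},{"x":0.027,"y":0.0195,"z":0,"yaw":-4.2,"claw":0}]'
cat > lookpin.py <<'E'
from h import *
print(tool(monitor.sense()))
obs=[]
for n in ["wrist","scene","side"]:
    p=grab(n); save(p,f"pics/{n}_last.png")
    c=proj(p,[[.51,-.266,.02]])[0]
    ds=masks_of(p,"pin")
    for d in ds: print(n,round(d["p"],2),np.round(d["box"]),c.round(),d["pixels"].sum())
    if ds: obs.append((p,min(ds,key=lambda d:np.hypot(d["box"][0]-c[0],d["box"][1]-c[1]))["pixels"].astype(np.float32)))
q0=[(.525,-.275,-.53)]
for o in obs: print(fit([o],PIN,q0))
print(fit(obs,PIN,q0))
E
python3 lookpin.py
```

```text
time: 1.85
eef_pos: [0.5012, -0.2594, 0.2608]
eef_rot: [0.964, -0.267, 0.0, 0.0]
wrist_force: [0.1, 0.2, -0.1]
width: 0.0881
finger_force: 0.0
(array([ 0.5012, -0.2594,  0.2608]), -121.02, array([ 0., -0., -1.]))
wrist 0.87 [212. 212.  23.  47.] [252. 150.] 635
wrist 0.86 [252. 132.  35.  89.] [252. 150.] 1299
wrist 0.75 [291. 228.  46.  59.] [252. 150.] 1218
scene 0.96 [178. 242.  21.  49.] [178. 241.] 630
scene 0.89 [147. 215.  29.  31.] [178. 241.] 501
scene 0.5 [193. 216.  17.  22.] [178. 241.] 243
side 0.75 [264. 280.  42.  34.] [257. 280.] 590
side 0.62 [203. 281.  39.  29.] [257. 280.] 535
side 0.56 [233. 255.  25.  18.] [257. 280.] 233
(array([ 0.52504865, -0.27631441, -0.49567873]), np.float64(0.868752121925354))
(array([ 0.52320283, -0.27384016, -0.50362946]), np.float64(0.9214922189712524))
(array([ 0.52446068, -0.27755291, -0.51374549]), np.float64(0.9148914813995361))
(array([ 0.52488303, -0.27560002, -0.5104119 ]), np.float64(0.8751363158226013))
```

```bash
python3 -m crank '[{"x":-0.0007,"y":-0.0025,"z":-0.02,"yaw":1.8,"claw":0},{"x":0,"y":0,"z":-0.025,"yaw":0,"claw":0},{"x":0,"y":0,"z":-0.025,"yaw":0,"claw":0},{"x":0,"y":0,"z":-0.025,"yaw":0,"claw":0},{"x":0,"y":0,"z":-0.025,"yaw":0,"claw":0},{"x":0,"y":0,"z":-0.025,"yaw":0,"claw":0},{"x":0,"y":0,"z":-0.025,"yaw":0,"claw":0},{"x":0,"y":0,"z":-0.018,"yaw":0,"claw":0},{"x":0,"y":0,"z":-0.015,"yaw":0,"claw":0},{"x":0,"y":0,"z":0,"yaw":0,"claw":0},{"x":0,"y":0,"z":0,"yaw":0,"claw":0.5},{"x":0,"y":0,"z":0,"yaw":0,"claw":0.6}]' 40
python3 -m crank '[{"x":0,"y":0,"z":0,"yaw":0,"claw":0.8},{"x":0,"y":0,"z":0,"yaw":0,"claw":1},{"x":0,"y":0,"z":0,"yaw":0,"claw":1},{"x":0,"y":0,"z":0,"yaw":0,"claw":1},{"x":0,"y":0,"z":0,"yaw":0,"claw":1},{"x":0,"y":0,"z":0,"yaw":0,"claw":1},{"x":0,"y":0,"z":0,"yaw":0,"claw":1}]' 40
python3 -c "
from h import *
print(tool(monitor.sense()))"
```

```text
time: 3.15
eef_pos: [0.4993, -0.264, 0.0589]
eef_rot: [0.968, -0.251, 0.001, 0.0]
wrist_force: [-0.4, -0.2, 0.2]
width: 0.0769
finger_force: 0.0
time: 3.73
eef_pos: [0.4993, -0.2631, 0.0577]
eef_rot: [0.968, -0.25, 0.0, 0.0]
wrist_force: [0.3, -0.7, -0.5]
width: 0.03
finger_force: 0.0
(array([ 0.4993, -0.2631,  0.0577]), -119.01, array([ 0., -0., -1.]))
```

```bash
python3 -m crank '[{"x":0,"y":0,"z":0,"yaw":0,"claw":1},{"x":0,"y":0,"z":0,"yaw":0,"claw":1},{"x":0,"y":0,"z":0,"yaw":0,"claw":1},{"x":0,"y":0,"z":0,"yaw":0,"claw":1},{"x":0,"y":0,"z":0.01,"yaw":0,"claw":1},{"x":0,"y":0,"z":0.025,"yaw":0,"claw":1},{"x":0,"y":0,"z":0.025,"yaw":0,"claw":1},{"x":0,"y":0,"z":0.025,"yaw":0,"claw":1},{"x":0,"y":0,"z":0.025,"yaw":0,"claw":1},{"x":0,"y":0,"z":0.025,"yaw":0,"claw":1},{"x":0,"y":0,"z":0.025,"yaw":0,"claw":1}]' 40
python3 - <<'E'
from h import *
s=monitor.sense(); print(tool(s),s["width"],s["finger_force"])
cr=[]
for n in ["scene","side"]:
    p=grab(n); ds=masks_of(p,"press"); d=ds[0]; print(n,d["p"],np.round(d["box"]))
    u,v=[int(a) for a in d["box"][:2]]; u0,v0=u-70,v-70; print(u0,v0)
    cr.append(cv2.resize(p["frame"][v0:v0+140,u0:u0+93],(399,600),interpolation=cv2.INTER_CUBIC))
cv2.imwrite("pics/press1.png",cv2.cvtColor(np.hstack(cr),cv2.COLOR_RGB2BGR))
E
```

```text
time: 4.65
eef_pos: [0.4989, -0.2629, 0.2194]
eef_rot: [0.968, -0.251, -0.0, 0.0]
wrist_force: [-0.1, -1.2, -2.2]
width: 0.0213
finger_force: 39.9
(array([ 0.4989, -0.2629,  0.2194]), -119.02, array([-0.,  0., -1.])) 0.021279503590858 39.93291776161641
scene 0.79 [288. 172. 124. 116.]
218 101
side 0.58 [268. 162. 102. 102.]
198 92
```

View pics/press1.png

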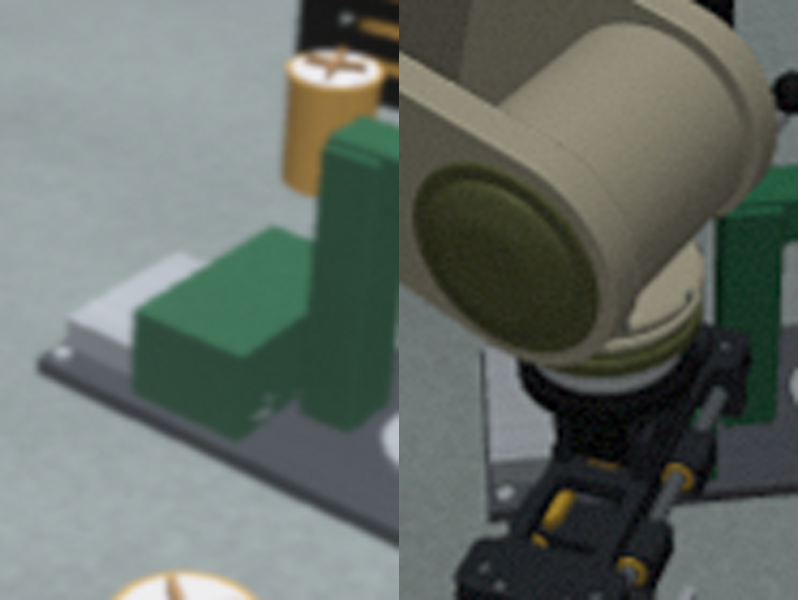

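The left half shows the press from the scene camera: lock box top with front-right corner at crop (135,312), front-left (275,225) and back-right (240,355), and the ledge's outer edge from (68,322) to (180,250). The right half is mostly hidden by the arm.

```bash
python3 - <<'E'
from h import *
p=grab("scene")
f=lambda a:np.array([218+a[0]/4.29-.4,101+a[1]/4.286-.4])
P={k:at_z(p,f(a),z) for k,a,z in [("boxFR",(135,312),.075),("boxFL",(275,225),.075),("boxBR",(240,355),.075),("ledR",(68,322),.035),("ledL",(180,250),.035)]}
for k in P: print(k,P[k].round(4))
for a,b in [("boxFR","boxFL"),("boxFR","boxBR"),("ledR","ledL")]:
    d=P[b]-P[a]; print(a,b,np.linalg.norm(d).round(4),np.degrees(np.arctan2(d[1],d[0])).round(2))
E
```

```text
boxFR [5.109e-01 4.000e-04 7.500e-02]
boxFL [0.5162 0.1534 0.075 ]
boxBR [ 5.908e-01 -3.000e-04  7.500e-02]
ledR [0.4437 0.0155 0.035 ]
ledL [0.444  0.1432 0.035 ]
boxFR boxFL 0.153 87.99
boxFR boxBR 0.0799 -0.53
ledR ledL 0.1277 89.9
```

```bash
python3 -m crank '[{"x":-0.01,"y":0.028,"z":0,"yaw":2.3,"claw":1},{"x":-0.01,"y":0.028,"z":0,"yaw":2.3,"claw":1},{"x":-0.01,"y":0.028,"z":0,"yaw":2.3,"claw":1},{"x":-0.01,"y":0.028,"z":0,"yaw":2.3,"claw":1},{"x":-0.01,"y":0.028,"z":0,"yaw":2.3,"claw":1},{"x":-0.01,"y":0.028,"z":0,"yaw":2.3,"claw":1},{"x":-0.01,"y":0.028,"z":0,"yaw":2.3,"claw":1},{"x":-0.01,"y":0.028,"z":0,"yaw":2.3,"claw":1},{"x":-0.01,"y":0.028,"z":0,"yaw":2.4,"claw":1},{"x":-0.01,"y":0.028,"z":0,"yaw":2.4,"claw":1},{"x":-0.01,"y":0.028,"z":0,"yaw":2.4,"claw":1},{"x":-0.01,"y":0.032,"z":0,"yaw":2.4,"claw":1}]'
python3 - <<'E'
from h import *
s=monitor.sense(); pos,a,_=tool(s); print(pos,a)
p=grab("wrist"); save(p,"pics/w2.png"); 
for n in ["pin","press"]:
    for d in masks_of(p,n): print(n,round(d["p"],2),np.round(d["box"]),d["pixels"].sum())
E
```

```text
time: 5.9
eef_pos: [0.3779, 0.0778, 0.2163]
eef_rot: [1.0, -0.008, -0.001, -0.0]
wrist_force: [0.8, 0.6, -3.6]
width: 0.0217
finger_force: 39.9
[0.3779 0.0778 0.2163] -90.95
pin 0.64 [475.  89.  75.  50.] 1662
pin 0.62 [251. 190.  81. 206.] 8165
pin 0.61 [506. 174.  12.  49.] 302
press 0.71 [257.  57. 184. 111.] 17707
```

View pics/w2.png

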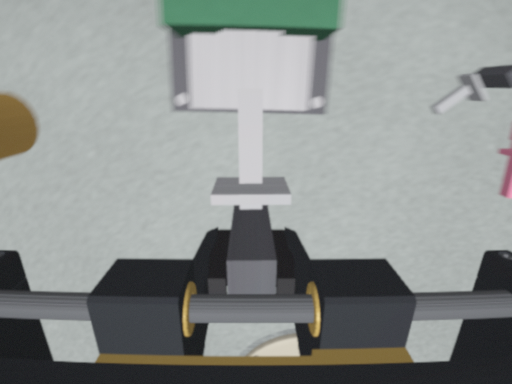

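The wrist view shows the pin in hand: shoulder at about row 190, columns 212–290, shank reaching up to about row 88 at column 250. The ledge spans columns 190–312 down to row 108, and the green plate is above row 35. I'll crop closer to measure edges.

```bash
python3 - <<'E'
from h import *
f=cv2.imread("pics/w2.png")
c=f[0:210,150:350]; c=cv2.resize(c,None,fx=2.8,fy=2.8,interpolation=cv2.INTER_CUBIC); c=cv2.convertScaleAbs(c,alpha=1.0)
l=cv2.createCLAHE(3,(4,4)); y=cv2.cvtColor(c,cv2.COLOR_BGR2LAB); y[...,0]=l.apply(y[...,0]); c=cv2.cvtColor(y,cv2.COLOR_LAB2BGR)
cv2.imwrite("pics/w2c.png",c)
E
```

```text
(no output)
```

View pics/w2c.png

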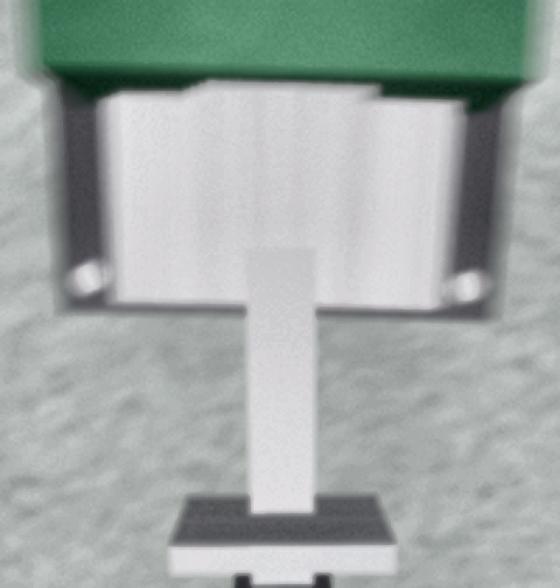

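The crop is clear: shank tip edge at crop row 247 (columns 247–315), shoulder top front edge at row 545 (168–397), ledge front edge from (113,303) to (437,309), the slot as a notch over columns 195–380 at row ~85, and plate top corners at (42,68) and (528,78).

```bash
python3 - <<'E'
from h import *
p=grab("wrist"); pos,a,_=tool(monitor.sense()); print(pos,a)
f=lambda c:np.array([150+(c[0]+.5)/2.8-.5,(c[1]+.5)/2.8-.5])
def show(n,A,B,z):
    A=at_z(p,f(A),z);B=at_z(p,f(B),z);d=B-A; print(n,A[:2].round(4),B[:2].round(4),"mid",((A+B)/2)[:2].round(4),"len",np.linalg.norm(d).round(4),"dir",np.degrees(np.arctan2(d[1],d[0])).round(2))
show("ledge front",(113,303),(437,309),.035)
show("ledge sides L",(113,303),(105,110),.035); show("ledge side R",(437,309),(463,118),.035)
show("plate top",(42,68),(528,78),.075)
show("slot lower",(195,88),(380,93),.035)
b=pos[2]-.058  # pin underside
show("tip",(247,247),(315,247),b+.014)
show("shoulder top front",(168,545),(397,545),b+.034)
show("shoulder front bottom",(186,497),(376,497),b)
show("shank axis",(281,247),(283,513),b+.014)
E
```

```text
[0.3786 0.0773 0.2167] -90.93
ledge front [0.4446 0.14  ] [0.4407 0.0207] mid [0.4426 0.0803] len 0.1194 dir -91.85
ledge sides L [0.4446 0.14  ] [0.5097 0.138 ] mid [0.4771 0.139 ] len 0.0652 dir -1.76
ledge side R [0.4407 0.0207] [0.5054 0.0142] mid [0.473  0.0174] len 0.065 dir -5.74
plate top [0.5154 0.148 ] [0.5106 0.0033] mid [0.513  0.0757] len 0.1448 dir -91.89
slot lower [0.516  0.1066] [0.5135 0.0431] mid [0.5147 0.0748] len 0.0635 dir -92.23
tip [0.4622 0.0841] [0.462  0.0706] mid [0.4621 0.0773] len 0.0135 dir -90.82
shoulder top front [0.4068 0.1002] [0.4061 0.0553] mid [0.4065 0.0778] len 0.0449 dir -90.79
shoulder front bottom [0.4064 0.1007] [0.4058 0.0558] mid [0.4061 0.0782] len 0.0449 dir -90.79
shank axis [0.4621 0.0773] [0.4066 0.0777] mid [0.4344 0.0775] len 0.0555 dir 179.59
```

```bash
python3 -m crank '[{"x":0,"y":-0.002,"z":-0.015,"yaw":-1.0,"claw":1},{"x":0,"y":-0.002,"z":-0.015,"yaw":0,"claw":1},{"x":0,"y":-0.002,"z":-0.015,"yaw":0,"claw":1},{"x":0,"y":-0.002,"z":-0.015,"yaw":0,"claw":1},{"x":0,"y":-0.002,"z":-0.015,"yaw":0,"claw":1},{"x":0,"y":-0.002,"z":-0.015,"yaw":0,"claw":1},{"x":0,"y":-0.002,"z":-0.015,"yaw":0,"claw":1},{"x":0,"y":-0.0017,"z":-0.0165,"yaw":0,"claw":1},{"x":0.012,"y":0,"z":0,"yaw":0,"claw":1},{"x":0.012,"y":0,"z":0,"yaw":0,"claw":1},{"x":0.0126,"y":0,"z":0,"yaw":0,"claw":1},{"x":0,"y":0,"z":0,"yaw":0,"claw":1}]'
python3 - <<'E'
from h import *
p=grab("wrist"); s=monitor.sense(); print(tool(s),s["wrist_force"].round(2),s["width"])
f=p["frame"][0:260,140:380]; f=cv2.resize(f,None,fx=2.3,fy=2.3,interpolation=cv2.INTER_CUBIC)
y=cv2.cvtColor(f,cv2.COLOR_RGB2LAB); y[...,0]=cv2.createCLAHE(3,(4,4)).apply(y[...,0]); cv2.imwrite("pics/w3.png",cv2.cvtColor(y,cv2.COLOR_LAB2BGR))
E
```

```text
time: 7.1
eef_pos: [0.4176, 0.0599, 0.0957]
eef_rot: [1.0, -0.019, 0.0, 0.0]
wrist_force: [-0.0, -0.5, -2.5]
width: 0.0219
finger_force: 39.9
(array([0.4162, 0.0602, 0.0955]), -92.11, array([-0.001,  0.   , -1.   ])) [-0.81  0.44 -2.64] 0.021963543656456492
```

View pics/w3.png

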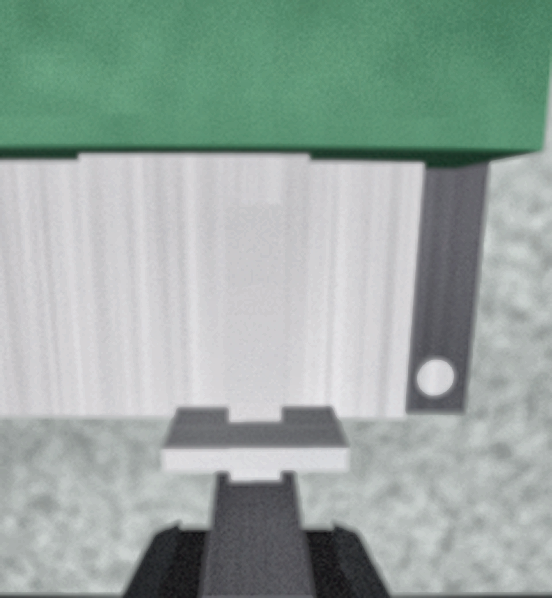

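Slot notch spans crop columns 78–310 at row ~155; the shank tip is at columns 230–285, row ~205, well inside the slot's right part and in front of the plate. Refining the numbers now.

```bash
python3 - <<'E'
from h import *
p=grab("wrist"); pos,a,_=tool(monitor.sense()); print(pos,a)
f=lambda c:np.array([140+(c[0]+.5)/2.3-.5,(c[1]+.5)/2.3-.5])
def show(n,A,B,z):
    A=at_z(p,f(A),z);B=at_z(p,f(B),z);d=B-A; print(n,A[:2].round(4),B[:2].round(4),"mid",((A+B)/2)[:2].round(4),"len",np.linalg.norm(d).round(4),"dir",np.degrees(np.arctan2(d[1],d[0])).round(2))
show("slot notch",(78,155),(310,158),.035)
show("plate top R",(0,147),(540,151),.075)
show("ledge front",(0,415),(405,416),.035)
b=pos[2]-.058
show("tip",(230,205),(285,205),b+.014)
show("shoulder top",(162,448),(348,448),b+.034)
E
```

```text
[0.4154 0.0605 0.0955] -92.09
slot notch [0.5143 0.1028] [0.5112 0.0422] mid [0.5128 0.0725] len 0.0607 dir -93.02
plate top R [0.5133 0.1088] [ 0.5086 -0.0021] mid [0.5109 0.0534] len 0.1111 dir -92.46
ledge front [0.4443 0.1343] [0.4396 0.0152] mid [0.4419 0.0748] len 0.1192 dir -92.26
tip [0.5   0.063] [0.4995 0.0497] mid [0.4998 0.0564] len 0.0133 dir -92.11
shoulder top [0.4453 0.0812] [0.4437 0.0368] mid [0.4445 0.059 ] len 0.0445 dir -92.1
```

```bash
python3 -m crank '[{"x":0.004,"y":-0.00016,"z":0,"yaw":0,"claw":1},{"x":0.004,"y":-0.00016,"z":0,"yaw":0,"claw":1},{"x":0.004,"y":-0.00016,"z":0,"yaw":0,"claw":1},{"x":0.004,"y":-0.00016,"z":0,"yaw":0,"claw":1},{"x":0.004,"y":-0.00016,"z":0,"yaw":0,"claw":1},{"x":0.004,"y":-0.00016,"z":0,"yaw":0,"claw":1},{"x":0,"y":0,"z":0,"yaw":0,"claw":1},{"x":0,"y":0,"z":0,"yaw":0,"claw":1}]'
python3 -m crank '[{"x":0.001,"y":0,"z":0,"yaw":0,"claw":1},{"x":0.001,"y":0,"z":0,"yaw":0,"claw":1},{"x":0.001,"y":0,"z":0,"yaw":0,"claw":1},{"x":0,"y":0,"z":0,"yaw":0,"claw":1},{"x":0,"y":0,"z":0,"yaw":0,"claw":1}]'
```

```text
time: 7.87
eef_pos: [0.4399, 0.0602, 0.0961]
eef_rot: [1.0, -0.018, -0.0, -0.0]
wrist_force: [0.3, -0.1, -2.5]
width: 0.0217
finger_force: 39.9
time: 8.28
eef_pos: [0.4429, 0.0602, 0.0962]
eef_rot: [1.0, -0.018, 0.0, -0.0]
wrist_force: [0.1, 0.1, -2.9]
width: 0.0216
finger_force: 39.9
```

Free so far. Continuing forward in 1.5 mm increments.

```bash
for i in 1; do python3 -m crank '[{"x":0.0008,"y":0,"z":0,"yaw":0,"claw":1},{"x":0.0007,"y":0,"z":0,"yaw":0,"claw":1},{"x":0,"y":0,"z":0,"yaw":0,"claw":1},{"x":0,"y":0,"z":0,"yaw":0,"claw":1}]' | grep -E "eef_pos|wrist"; done
python3 -m crank '[{"x":0.0008,"y":0,"z":0,"yaw":0,"claw":1},{"x":0.0007,"y":0,"z":0,"yaw":0,"claw":1},{"x":0,"y":0,"z":0,"yaw":0,"claw":1},{"x":0,"y":0,"z":0,"yaw":0,"claw":1}]' | grep -E "eef_pos|wrist"
```

```text
eef_pos: [0.4444, 0.0602, 0.0962]
wrist_force: [-0.5, -0.3, -2.9]
eef_pos: [0.4456, 0.0602, 0.0961]
wrist_force: [-3.3, -0.5, -2.3]
```

Contact with the bar (−3.3 N). I'm adding about 1 mm of preload, then sweeping to +y in 2 mm pieces.

```bash
python3 -m crank '[{"x":0.001,"y":0,"z":0,"yaw":0,"claw":1},{"x":0,"y":0,"z":0,"yaw":0,"claw":1},{"x":0,"y":0,"z":0,"yaw":0,"claw":1}]' | grep -E "eef_pos|wrist"
python3 -m crank '[{"x":0.00004,"y":0.001,"z":0,"yaw":0,"claw":1},{"x":0.00004,"y":0.001,"z":0,"yaw":0,"claw":1},{"x":0,"y":0,"z":0,"yaw":0,"claw":1}]' | grep -E "eef_pos|wrist"
python3 -m crank '[{"x":0.00004,"y":0.001,"z":0,"yaw":0,"claw":1},{"x":0.00004,"y":0.001,"z":0,"yaw":0,"claw":1},{"x":0,"y":0,"z":0,"yaw":0,"claw":1}]' | grep -E "eef_pos|wrist"
```

```text
eef_pos: [0.4467, 0.0602, 0.0961]
wrist_force: [-3.8, -0.2, -1.9]
eef_pos: [0.4468, 0.0623, 0.0961]
wrist_force: [-3.2, -1.4, -4.2]
eef_pos: [0.4469, 0.0643, 0.0962]
wrist_force: [-4.0, -1.6, -3.6]
```

```bash
python3 -m crank '[{"x":0.00004,"y":0.001,"z":0,"yaw":0,"claw":1},{"x":0.00004,"y":0.001,"z":0,"yaw":0,"claw":1},{"x":0,"y":0,"z":0,"yaw":0,"claw":1}]' | grep -E "eef_pos|wrist"
python3 -m crank '[{"x":0.00004,"y":0.001,"z":0,"yaw":0,"claw":1},{"x":0.00004,"y":0.001,"z":0,"yaw":0,"claw":1},{"x":0,"y":0,"z":0,"yaw":0,"claw":1}]' | grep -E "eef_pos|wrist"
```

```text
eef_pos: [0.4471, 0.0664, 0.0962]
wrist_force: [-3.7, -1.4, -3.1]
eef_pos: [0.4472, 0.0684, 0.0962]
wrist_force: [-3.6, -1.0, -2.4]
```

```bash
sleep 0
python3 -m crank '[{"x":0.00004,"y":0.001,"z":0,"yaw":0,"claw":1},{"x":0.00004,"y":0.001,"z":0,"yaw":0,"claw":1},{"x":0,"y":0,"z":0,"yaw":0,"claw":1}]' | grep -E "eef_pos|wrist"
python3 -m crank '[{"x":0.00004,"y":0.001,"z":0,"yaw":0,"claw":1},{"x":0.00004,"y":0.001,"z":0,"yaw":0,"claw":1},{"x":0,"y":0,"z":0,"yaw":0,"claw":1}]' | grep -E "eef_pos|wrist"
```

```text
eef_pos: [0.4472, 0.0704, 0.0962]
wrist_force: [-2.7, -0.6, -2.4]
eef_pos: [0.4479, 0.0724, 0.0964]
wrist_force: [-0.6, -0.0, -2.1]
```

The axial force fell to about 0, so the tip has dropped in. I'm centring slightly and pushing in gently.

```bash
python3 -m crank '[{"x":0.0005,"y":0.0005,"z":0,"yaw":0,"claw":1},{"x":0.001,"y":0,"z":0,"yaw":0,"claw":1},{"x":0.001,"y":0,"z":0,"yaw":0,"claw":1},{"x":0,"y":0,"z":0,"yaw":0,"claw":1}]' | grep -E "eef_pos|wrist"
python3 -m crank '[{"x":0.001,"y":0,"z":0,"yaw":0,"claw":1},{"x":0.001,"y":0,"z":0,"yaw":0,"claw":1},{"x":0.001,"y":-0.0001,"z":0,"yaw":0,"claw":1},{"x":0,"y":0,"z":0,"yaw":0,"claw":1}]' | grep -E "eef_pos|wrist"
```

```text
eef_pos: [0.4503, 0.0727, 0.0964]
wrist_force: [-0.1, -0.4, -1.7]
eef_pos: [0.4531, 0.0726, 0.0962]
wrist_force: [-1.2, -0.2, -4.1]
```

```bash
python3 -m crank '[{"x":0.002,"y":-0.0001,"z":0,"yaw":0,"claw":1},{"x":0.002,"y":-0.0001,"z":0,"yaw":0,"claw":1},{"x":0.002,"y":-0.0001,"z":0,"yaw":0,"claw":1},{"x":0.002,"y":0,"z":0,"yaw":0,"claw":1},{"x":0,"y":0,"z":0,"yaw":0,"claw":1}]' | grep -E "eef_pos|wrist"
python3 -m crank '[{"x":0.002,"y":-0.0001,"z":0,"yaw":0,"claw":1},{"x":0.002,"y":-0.0001,"z":0,"yaw":0,"claw":1},{"x":0.002,"y":-0.0001,"z":0,"yaw":0,"claw":1},{"x":0.002,"y":0,"z":0,"yaw":0,"claw":1},{"x":0,"y":0,"z":0,"yaw":0,"claw":1}]' | grep -E "eef_pos|wrist"
```

```text
eef_pos: [0.4613, 0.0723, 0.0962]
wrist_force: [-0.2, -0.3, -2.3]
eef_pos: [0.4692, 0.072, 0.0962]
wrist_force: [0.3, -0.2, -3.0]
```

```bash
python3 -m crank '[{"x":0.002,"y":-0.0001,"z":0,"yaw":0,"claw":1},{"x":0.002,"y":-0.0001,"z":0,"yaw":0,"claw":1},{"x":0.002,"y":-0.0001,"z":0,"yaw":0,"claw":1},{"x":0.002,"y":0,"z":0,"yaw":0,"claw":1},{"x":0.0015,"y":0,"z":0,"yaw":0,"claw":1},{"x":0.0015,"y":-0.0001,"z":0,"yaw":0,"claw":1},{"x":0,"y":0,"z":0,"yaw":0,"claw":1}]' | grep -E "eef_pos|wrist"
python3 -m crank '[{"x":0,"y":0,"z":-0.001,"yaw":0,"claw":1},{"x":0,"y":0,"z":-0.001,"yaw":0,"claw":1},{"x":0,"y":0,"z":0,"yaw":0,"claw":1},{"x":0,"y":0,"z":0,"yaw":0,"claw":1}]' | grep -E "eef_pos|wrist"
```

```text
eef_pos: [0.4801, 0.0716, 0.0962]
wrist_force: [0.5, 0.6, -3.0]
eef_pos: [0.4797, 0.0716, 0.0941]
wrist_force: [0.5, -1.4, -2.9]
```

```bash
python3 -m crank '[{"x":0,"y":0,"z":-0.0005,"yaw":0,"claw":1},{"x":0,"y":0,"z":0,"yaw":0,"claw":1},{"x":0.001,"y":0,"z":0,"yaw":0,"claw":1},{"x":0.001,"y":-0.0001,"z":0,"yaw":0,"claw":1},{"x":0.0005,"y":0,"z":0,"yaw":0,"claw":1},{"x":0,"y":0,"z":0,"yaw":0,"claw":1},{"x":0,"y":0,"z":0,"yaw":0,"claw":1}]' | grep -E "eef_pos|wrist"
python3 -m crank '[{"x":0.0005,"y":0,"z":0,"yaw":0,"claw":1},{"x":0.0005,"y":0,"z":0,"yaw":0,"claw":1},{"x":0,"y":0,"z":0,"yaw":0,"claw":1},{"x":0,"y":0,"z":0,"yaw":0,"claw":1}]' | grep -E "eef_pos|wrist"
```

```text
eef_pos: [0.4824, 0.0715, 0.0937]
wrist_force: [0.6, 0.3, -3.0]
eef_pos: [0.4834, 0.0715, 0.0937]
wrist_force: [-0.3, -0.4, -2.9]
```

```bash
for n in a; do python3 -m crank '[{"x":0.0005,"y":0,"z":0,"yaw":0,"claw":1},{"x":0,"y":0,"z":0,"yaw":0,"claw":1},{"x":0,"y":0,"z":0,"yaw":0,"claw":1}]' | grep -E "eef_pos|wrist"; done
python3 -m crank '[{"x":0.0005,"y":0,"z":0,"yaw":0,"claw":1},{"x":0,"y":0,"z":0,"yaw":0,"claw":1},{"x":0,"y":0,"z":0,"yaw":0,"claw":1}]' | grep -E "eef_pos|wrist"
python3 -m crank '[{"x":0.0005,"y":0,"z":0,"yaw":0,"claw":1},{"x":0,"y":0,"z":0,"yaw":0,"claw":1},{"x":0,"y":0,"z":0,"yaw":0,"claw":1}]' | grep -E "eef_pos|wrist"
```

```text
eef_pos: [0.4838, 0.0715, 0.0937]
wrist_force: [0.2, -0.3, -3.2]
eef_pos: [0.4841, 0.0715, 0.0937]
wrist_force: [-1.5, 0.2, -1.9]
eef_pos: [0.4842, 0.0716, 0.0936]
wrist_force: [-5.4, 0.3, 0.4]
```

The shoulder met the plate exactly 39 mm past bar contact. I'm easing off slightly and lowering onto the ledge.

```bash
python3 -m crank '[{"x":-0.0006,"y":0,"z":-0.0004,"yaw":0,"claw":1},{"x":0,"y":0,"z":0,"yaw":0,"claw":1},{"x":0,"y":0,"z":0,"yaw":0,"claw":1}]' | grep -E "eef_pos|wrist"
python3 -m crank '[{"x":0,"y":0,"z":-0.0004,"yaw":0,"claw":1},{"x":0,"y":0,"z":0,"yaw":0,"claw":1},{"x":0,"y":0,"z":0,"yaw":0,"claw":1}]' | grep -E "eef_pos|wrist"
python3 -m crank '[{"x":0,"y":0,"z":-0.0004,"yaw":0,"claw":1},{"x":0,"y":0,"z":0,"yaw":0,"claw":1},{"x":0,"y":0,"z":0,"yaw":0,"claw":1}]' | grep -E "eef_pos|wrist"
```

```text
eef_pos: [0.4842, 0.0715, 0.0933]
wrist_force: [-2.7, -0.3, -1.5]
eef_pos: [0.4842, 0.0715, 0.0929]
wrist_force: [-3.1, -0.4, -1.4]
eef_pos: [0.4842, 0.0715, 0.0927]
wrist_force: [-4.8, 0.7, 3.6]
```

```bash
python3 -m crank '[{"x":-0.0004,"y":0,"z":0,"yaw":0,"claw":1},{"x":0,"y":0,"z":0,"yaw":0,"claw":0.7},{"x":0,"y":0,"z":0,"yaw":0,"claw":0.6},{"x":0,"y":0,"z":0,"yaw":0,"claw":0.5},{"x":0,"y":0,"z":0,"yaw":0,"claw":0.4},{"x":0,"y":0,"z":0,"yaw":0,"claw":0.4},{"x":0,"y":0,"z":0,"yaw":0,"claw":0.4},{"x":0,"y":0,"z":0,"yaw":0,"claw":0.4}]'
```

```text
time: 16.2
eef_pos: [0.4839, 0.0715, 0.0925]
eef_rot: [1.0, -0.018, 0.0, 0.0]
wrist_force: [0.4, -0.5, 0.6]
width: 0.0528
finger_force: 0.0
```

Released. I'm lifting clear, backing away and looking.

```bash
python3 -m crank '[{"x":0,"y":0,"z":0.01,"yaw":0,"claw":0.4},{"x":0,"y":0,"z":0.015,"yaw":0,"claw":0.4},{"x":0,"y":0,"z":0.02,"yaw":0,"claw":0.4},{"x":0,"y":0,"z":0.02,"yaw":0,"claw":0.4},{"x":0,"y":0,"z":0.02,"yaw":0,"claw":0.4},{"x":-0.02,"y":0,"z":0.02,"yaw":0,"claw":0.4},{"x":-0.03,"y":0,"z":0.02,"yaw":0,"claw":0.4},{"x":-0.03,"y":0,"z":0,"yaw":0,"claw":0.4},{"x":-0.03,"y":0,"z":0,"yaw":0,"claw":0.4},{"x":0,"y":0,"z":0,"yaw":0,"claw":0.4},{"x":0,"y":0,"z":0,"yaw":0,"claw":0.4}]'
python3 - <<'E'
from h import *
p=grab("wrist"); s=monitor.sense(); print(tool(s),s["wrist_force"].round(2))
f=p["frame"]; w=cv2.resize(f[0:230,130:380],(500,460),interpolation=cv2.INTER_CUBIC)
q=grab("scene"); g=cv2.resize(q["frame"][110:225,225:300],(300,460),interpolation=cv2.INTER_CUBIC)
cv2.imwrite("pics/fin.png",cv2.cvtColor(np.hstack([w,g]),cv2.COLOR_RGB2BGR))
for x in (p,q):
    print("exp",proj(x,[[.484-.028*0,.0715,.09]])[0].round())
    for d in masks_of(x,"pin"): print(round(d["p"],2),np.round(d["box"]))
E
```

```text
time: 17.12
eef_pos: [0.3735, 0.0715, 0.2185]
eef_rot: [1.0, -0.018, 0.001, 0.0]
wrist_force: [1.5, 0.9, 0.4]
width: 0.0531
finger_force: 0.0
(array([0.3744, 0.0714, 0.2184]), -92.03, array([ 0.002, -0.   , -1.   ])) [0.66 0.55 0.49]
exp [246.  56.]
0.71 [505. 153.  13.  74.]
0.6 [469.  78.  82.  56.]
0.58 [246.  47.  50.  50.]
exp [257. 156.]
0.82 [145. 216.  29.  31.]
0.7 [193. 216.  17.  24.]
0.67 [258. 159.  11.  19.]
0.25 [115. 297. 111.  77.]
```

View pics/fin.png

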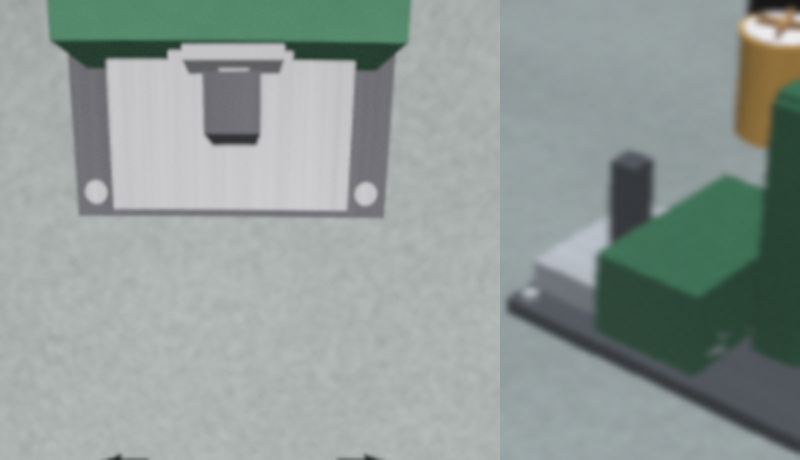

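The pin stands upright on the ledge with its shoulder flush against the plate at crop (233,50), its handle at (232,105), and the gripper clear. Handing in.

```bash
python3 -c "
from plant import order
print(order.close_job())"
```

```text
the job is handed in; nothing more can be done
None
```

The lock pin is fully home through the slot and the hidden hole, sitting upright on the ledge and released; I handed the job in at about 17 s, and the hand-in gave no verdict.

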